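Shim the centrifuge's overhanging side

ROBOT

A 6-joint arm with a two-finger parallel gripper is mounted at the origin on the work surface. World frame = base frame: x ahead of the robot, y to its left, z up, the work surface at z = 0. Lengths are in m, angles in rad, forces in N, time in s.
With the tool pointing down it reaches from about 0.275 to 0.75 m from the base axis. Payload 10.2 kg.
Tool frame: the origin (TCP) lies midway between the tips of the shut fingers; the grasp point (between the pads) lies 19 mm behind it; z points along the fingers, y is the line along which they close (so a half turn about z gives the same grasp; the last joint's range is limited). The gripper opens to 85 mm and grips with 20 to 120 N. Pads are 22 mm wide; open, the fingers measure 114 mm over their backs; the gripper's body (76 mm by 85 mm) begins 54 mm behind the grasp point. The pads swing forward as they close: fully open they stand 13 mm farther back than shut.
Start: joints at [-1.483, 0.313, 1.498, -0, 1.331, -0.223], TCP at [0.161, -0.5, 0.231] pointing down, gripper open.
Joint ranges: [-2.94, 2.94], [-0.97, 2.17], [0.19, 2.56], [-1.23, 4.37], [0.02, 3.11], [-2.88, 2.88]. Speed limits (rad/s): [2.39, 2.39, 3.01, 3.14, 3.14, 3.14].

INTERFACE

Orientations are given as a unit quaternion [x, y, z, w].
In Python, from plant import telemetry, viewer, workorder gives the robot as it stands.
- The arm moves only by the shell command python3 -m creep 'ROWS' [FORCE]. ROWS is JSON, a list that holds one entry, the list of rows, each a list of 5 numbers: the shift along the world's x, y, z in cm, then the turn about the world's z in degrees, then the opening in per cent of the stroke, from 0 (shut) to 100 (fully open). A call has 1 to 12 rows; each row shifts and turns the commanded pose from where the row before left it; what a row does not reach is not made up. A row lasts 1/10 s, in which the tool goes at most 50 mm and 8.59 degrees, less where a joint would pass 70% of its speed; a pose out of reach is approached as far as the arm can. A call with a gripper value outside its range is refused whole. The fingers move at their own pace and stop on an object; FORCE is the grip in N (left out, the last holds). Time passes only in rows, so rows that do not move let the fingers close. It gives the time, the measured TCP pose, the force, the opening and the grip force at its end, in the units of the state.
- telemetry.state(): the state, without advancing time (a new reading comes with each control period).
- viewer.get_image(name): name is "side" or "top" or "wrist"; returns the picture (420x560x3 uint8, blue, green, red); there is no depth.
- viewer.get_calibration(name): a dict with "fx", "fy", "cx", "cy" (pixels), "dist_coeffs" ([k1, k2, p1, p2, k3] as OpenCV has them; the pictures are not rectified), "rvec" (rotation vector, rad) and "tvec" (3), from world to camera coordinates, as OpenCV has them. Camera axes: x right, y down, z forward; pixel columns grow to the right and rows downward; lengths in m; the calibration is good to about 2 mm. A picture is of the moment at which its call begins: read the wrist's pose just before it. get_calibration takes no time and is no camera call; for the wrist camera it gives the pose at the moment of the call.
- workorder.sign_off(): hands the job in; it is judged then, once.
The state is a dict: "t": time; "joint_pos": joint angles; "qvel": joint speeds; "effort": joint torques, N m; "position": TCP position; "orientation": TCP orientation; "wrist_force": force on the tool from outside, world axes, zero at the start; "ft_torque": the same for the moment, N m; "width": opening from 0.0 (shut) to 1.0 (fully open); "finger_force": force on a finger pad.
Only numpy, scipy, OpenCV 4.12 (cv2) and the standard library are available. Lean on these libraries where they do the work, as an engineer would, in place of code of your own. Each camera call takes 0.05 s, during which the arm holds its last target. There are 200 camera calls.

TASK

The small centrifuge on the bench overhangs its feet on one side. Take the loose wooden wedge and push it, thin end first and lying flat on the bench, under the middle of that overhanging edge, square to it, until it jams tight and stays tight by itself when you let go. Push firmly but gently enough that the centrifuge is never lifted off its feet, and leave the bottle, beaker and tube rack where they are.

Things in the scene. Friction and masses are not known exactly. Their poses are not given: they have to be found in the camera images.
- rails: Two flat aluminium rails (250 x 36 x 4 mm) fixed to the bench, on which the feet of the benchtop centrifuge (4 to 6 kg, cannot slide) stand. Origin on the bench (z = 0) straight under the middle of its overhanging edge; z up, y level outward from that edge, x along it. The nearer rail begins 72 mm behind the edge (y = -72 mm).
- centrifuge (a joint): Tipping of the centrifuge about its far feet, rad: 0 on all feet, positive as the edge lifts (0.004 is 1 mm). Steel base plate: 260 mm along x, 10 thick, y = 0 to -275 mm; the gap from bench to its lower edge is 9 to 15 mm, differs each time and is not measured. White case: 155 mm tall, starts 45 mm behind the edge. A level push of 10 to 15 N jams the wedge tight; over 20 N may lift the edge.
- wedge_grip (a point): Centre of the upright tab at the thick end of the wooden wedge (about 110 g, 100 mm long, lying on the bench). Tab: 20 mm along the wedge (x), 26 wide (y), 42 tall; this point is 21 mm above the underside, 90 mm behind the thin end. x points to the thin end, z up. From the tab's front face a ramp 80 mm long, 30 wide falls evenly from 19 to 3 mm at the thin end (1 in 5).
- wedge_tip (a point): Middle of the thin end of the wedge, at its underside; axes as those of wedge_grip. When tight it lies 30 to 60 mm behind the edge, depending on the gap; the slope is too flat for it to slip back.
- bottle: Amber bottle, 60 mm wide, 130 mm tall, standing on the bench; origin at the centre of its underside. Leave alone.
- beaker: Metal beaker, 68 mm wide, 80 mm tall, standing on the bench; origin at the centre of its underside. Leave alone.
- rack: Green tube rack with capped tubes, 100 x 170 mm, 104 mm tall with the tubes; origin at the centre of its underside. Leave alone.
There are look-alikes about, which are no part of the job. Of the things that look like the part that bears wedge_grip, the smallest one is meant.

How it is judged:
On the way, in this order (a step that is already met when the one before it is completed fails the run):
1. the wedge's thin end is under the overhanging edge, the wedge flat (y of wedge_tip in the frame of rails below -0.005 m and angle between wedge_grip's own z axis and vertical below 0.1 rad), for 0.1 s.
2. the wedge is jammed under the edge (over 4 N between them) (y of wedge_tip in the frame of rails below -0.02 m and angle between wedge_grip's own z axis and vertical below 0.1 rad and contact force between wedge and centrifuge above 4 N), for 0.2 s.
At the end, for the whole second after the job is handed in: The released wedge lies flat on the bench with its thin end at least 20 mm under the edge, within 50 mm of the edge's middle and within 0.25 rad of square to it, jammed so that more than 4 N bears between it and the centrifuge, which stands on all its feet (lifted by less than 0.003 rad) (all of step 2 and x of wedge_tip in the frame of rails between -0.05 and 0.05 m and angle between the x axis of wedge_grip and the y axis of rails, either way round below 0.25 rad and height (world z) of wedge_grip below 0.026 m and value of joint centrifuge below 0.003 rad); the robot touches nothing.
It fails at once if the centrifuge is lifted off its feet (over 0.004 rad, 1 mm at the edge) (value of joint centrifuge above 0.004 rad).
It fails at once if the bottle is moved by over 20 mm (distance of bottle from where it was at the start of the episode above 0.02 m).
It fails at once if the beaker is moved by over 20 mm (distance of beaker from where it was at the start of the episode above 0.02 m).
It fails at once if the rack is moved by over 20 mm (distance of rack from where it was at the start of the episode above 0.02 m).
It also fails if it takes over 48 s, if anything falls off the work surface, if the arm or the gripper's body presses on something with over 40 N, if the wrist force passes 120 N, or if a joint passes its speed limit or range.

## Working session

There is one attempt and no reset: what is moved stays moved. The work goes in short steps, Python scripts to look and compute and a shell command to move; the robot and the scene stay as the last step left them, time stands still between calls to the robot, and variables do not carry over. Pictures are saved under pics/ and viewed, at most 10 in all, crops included, and the job is handed in when it is done.

```bash
mkdir -p pics
cat > h.py <<'E'
import numpy as np, cv2
from plant import telemetry, viewer, workorder
def cal(n):
    c=viewer.get_calibration(n);K=np.array([[c['fx'],0,c['cx']],[0,c['fy'],c['cy']],[0,0,1]])
    return K,np.array(c['dist_coeffs'],float),np.array(c['rvec'],float),np.array(c['tvec'],float)
def toplane(n,px,z,c=None):
    K,d,r,t=c or cal(n);R=cv2.Rodrigues(r)[0]
    u=cv2.undistortPoints(np.array(px,float).reshape(-1,1,2),K,d).reshape(-1,2)
    D=np.c_[u,np.ones(len(u))]@R; o=-R.T@t.ravel()
    return o+D*((z-o[2])/D[:,2])[:,None]
def proj(n,P):
    K,d,r,t=cal(n);return cv2.projectPoints(np.array(P,float).reshape(-1,1,3),r,t,K,d)[0].reshape(-1,2)
E
python3 - <<'E'
from h import *
for n in('top','side'):
    im=viewer.get_image(n);cv2.imwrite(f'pics/{n}0.png',im)
s=telemetry.state();print(s)
E
```

```text
{'t': 0.1, 'joint_pos': array([-1.48338342e+00,  3.13390680e-01,  1.49837845e+00, -1.95616505e-05,
        1.33099243e+00, -2.23378415e-01]), 'qvel': array([ 0.00051468, -0.00188006, -0.00208594,  0.00062706,  0.00063365,
       -0.00052697]), 'effort': array([ 3.69972709e-03, -4.12897038e+01, -2.60137957e+01, -7.98929204e-05,
        3.05663190e-03, -1.05768844e-06]), 'position': array([ 0.16052474, -0.49960924,  0.2307875 ]), 'orientation': array([ 9.87949842e-01,  1.54773278e-01,  3.02246462e-05, -5.83750592e-04]), 'wrist_force': array([ 0.07220118, -0.13239294, -0.22576931]), 'ft_torque': array([0.04027554, 0.01742105, 0.00525502]), 'finger_force': 0.0, 'width': 0.9951453970999844}
```

View pics/top0.png

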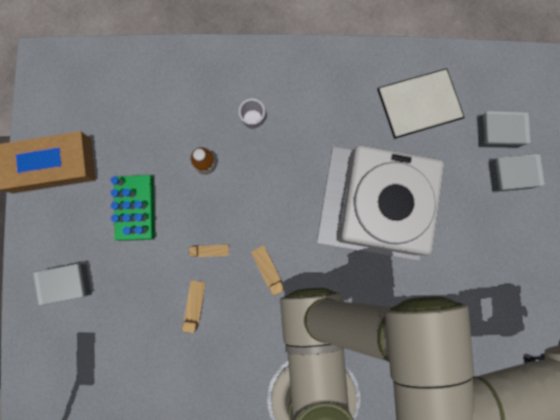

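View pics/side0.png

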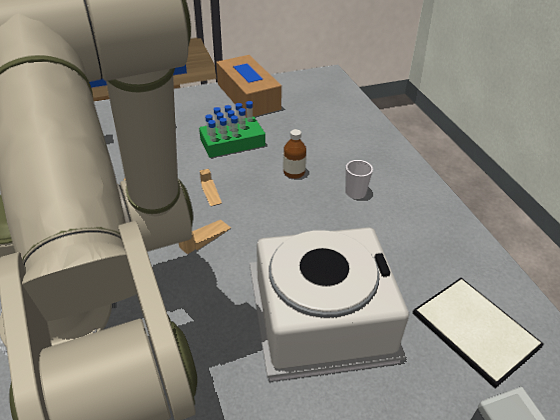

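The top view shows three candidate wedges: A (210,250), B (267,270) and C (194,306). The overhanging plate edge is on the left, from (332,150) to (320,245). A looks smallest, so I'll measure all three and check in a close crop.

Run:
```python
from h import *
im=cv2.imread('pics/top0.png');hsv=cv2.cvtColor(im,cv2.COLOR_BGR2HSV)
m=cv2.inRange(hsv,(8,90,90),(25,255,255))
cs,_=cv2.findContours(m,0,2)
for c in cs:
    if cv2.contourArea(c)<100: continue
    b=cv2.boxPoints(cv2.minAreaRect(c));w=toplane('top',b,0.01)[:,:2]
    print(cv2.contourArea(c),b.mean(0),w.mean(0).round(3),[round(float(np.linalg.norm(w[i]-w[i+1])),3) for i in(0,1)])
for p in[(332,149),(319,245),(420,257)]: print(p,toplane('top',[p],0.022).round(3))
for k,p in dict(bottle=(203,165),beaker=(253,120),rack=(133,212)).items(): print(k,toplane('top',[p],0.0).round(3))
a=cv2.resize(im[225:345,170:310],None,fx=5,fy=5,interpolation=cv2.INTER_CUBIC);cv2.imwrite('pics/c1.png',a)
```

```text
620.0 [193.6838  306.53503] [0.241 0.317] [0.133, 0.038]
581.0 [267.94083 270.0758 ] [0.338 0.122] [0.036, 0.127]
325.0 [208.5 250. ] [0.39  0.279] [0.098, 0.026]
3737.0 [ 40.409485 160.37546 ] [0.632 0.751] [0.255, 0.13]
(332, 149) [[ 0.661 -0.049  0.022]]
(319, 245) [[ 0.404 -0.012  0.022]]
(420, 257) [[ 0.372 -0.281  0.022]]
bottle [[0.62  0.299 0.   ]]
beaker [[0.745 0.164 0.   ]]
rack [[0.491 0.487 0.   ]]
```

View pics/c1.png

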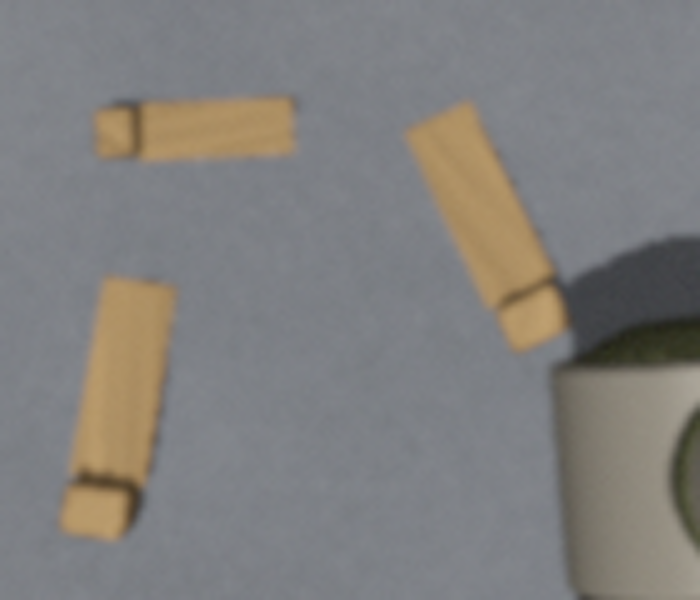

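Sizes: A is about 98 x 26 mm, while B and C are about 127–133 x 37 mm. So wedge A is meant. Its tab is at the left (193,251) and its thin end at (229,250), already pointing at the edge. Next I'll refine the edge line and wedge pose and work out the moves.

```bash
cat >> h.py <<'E'
def yaw(s): # angle of closing line (tool y), deg, mod 180
    from scipy.spatial.transform import Rotation as R
    y=R.from_quat(s['orientation']).as_matrix()[:,1];return np.degrees(np.arctan2(y[1],y[0]))
E
python3 - <<'E'
from h import *
im=cv2.imread('pics/top0.png');g=cv2.cvtColor(im,cv2.COLOR_BGR2GRAY).astype(float)
pts=[]
for r in range(156,240,3):
    x0=int(332-(r-149)*13/96);row=cv2.GaussianBlur(g,(3,3),0)[r,x0-7:x0+8];d=np.diff(row)
    k=d.argmax();pts.append((x0-7+k+.5,r))
w=toplane('top',pts,0.022)[:,:2]
vx,vy,a,b=cv2.fitLine(w.astype(np.float32),cv2.DIST_HUBER,0,1e-4,1e-4).ravel()
n=np.array([-vy,vx]);n*=np.sign(n[1]);res=(w-[a,b])@n
e=np.array([vx,vy]);M=np.array([a,b])+e*((np.array([.5325,-.0305])-[a,b])@e)
print('edge mid',M,'out normal',n,np.degrees(np.arctan2(-n[1],-n[0])),res.std())
T=toplane('top',[(193-.0,251)],.042)[0];P=toplane('top',[(228.6,249.8)],.003)[0]
print('tab',T,'tip',P,np.degrees(np.arctan2(*(P-T)[1::-1])),np.linalg.norm((P-T)[:2]))
s=telemetry.state();print(yaw(s),s['position'])
E
```

```text
edge mid [ 0.53303064 -0.02754207] out normal [0.176577   0.98428684] -100.17044 0.0007457408827127495
tab [0.38697953 0.3156973  0.042     ] tip [0.39108962 0.22658996 0.003     ] -87.35909549020703 0.08920208301660645
-72.1926943733646 [ 0.16052474 -0.49960924  0.2307875 ]
```

```bash
python3 -m creep '[[[1.2,3.2,0.4,3,60],[1.2,3.2,0.4,3,60],[1.2,3.2,0.4,3,60],[1.2,3.2,0.4,3,60],[1.2,3.2,0.4,3,60],[1.2,3.2,0.4,3,60],[1.2,3.2,0.4,3,60],[1.2,3.2,0.4,3,60],[1.2,3.2,0.4,3,60],[1.2,3.2,0.4,3,60],[1.2,3.2,0.4,3,60],[1.2,3.2,0.4,3,60]]]' 60; python3 -m creep '[[[0.6,3.2,-0.4,3,60],[0.6,3.2,-0.4,3,60],[0.6,3.2,-0.4,3,60],[0.6,3.2,-0.4,3,60],[0.6,3.2,-0.4,3,60],[0.6,3.2,-0.4,3,60],[0.6,3.2,-0.4,3,60],[0.6,3.2,-0.4,3,60],[0.6,3.2,-0.4,3,60],[0.6,3.2,-0.4,3,60],[0.6,3.2,-0.4,3,60],[0,0,0,0,60]]]'
python3 - <<'E'
from h import *
print(yaw(telemetry.state()))
E
```

```text
t: 1.3
position: [0.3046, -0.1145, 0.2794]
orientation: [0.891, 0.453, 0.0, -0.0]
wrist_force: [1.2, -0.6, -0.3]
width: 0.599
finger_force: 0.0
t: 2.5
position: [0.3702, 0.2385, 0.2343]
orientation: [0.725, 0.689, -0.001, -0.001]
wrist_force: [-0.3, 0.7, -0.1]
width: 0.599
finger_force: 0.0
-2.9353857657010742
```

```bash
python3 -m creep '[[[0.4,2,-2,1.4,60],[0.4,2,-2,1.4,60],[0.4,2,-2,1.4,60],[0.5,1.9,-2,1.3,60],[0,0,0,0,60]]]'
python3 - <<'E'
from h import *
s=telemetry.state();c=cal('wrist');im=viewer.get_image('wrist');cv2.imwrite('pics/w1.png',im)
np.save('w1.npy',np.r_[c[0].ravel(),c[1].ravel()[:5],c[2].ravel(),c[3].ravel()])
print(yaw(s),s['position'],proj('wrist',[[.387,.3157,.042],[.391,.2266,.003]]))
E
```

```text
t: 3.0
position: [0.3867, 0.3153, 0.1528]
orientation: [0.692, 0.722, -0.002, -0.001]
wrist_force: [-0.3, -1.6, 0.5]
width: 0.601
finger_force: 0.0
2.366126859454813 [0.38666132 0.31533024 0.15282335] [[283.64276701 206.96359759]
 [284.27848088 281.94790785]]
```

View pics/w1.png

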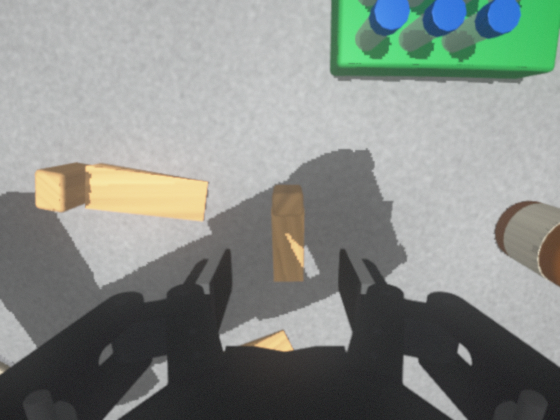

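Run:
```python
from h import *
im=cv2.imread('pics/w1.png')[170:295,255:325]
a=cv2.convertScaleAbs(cv2.resize(im,None,fx=4.5,fy=4.5,interpolation=cv2.INTER_CUBIC),alpha=1.8);cv2.imwrite('pics/w1c.png',a)
```

```text
(no output)
```

View pics/w1c.png

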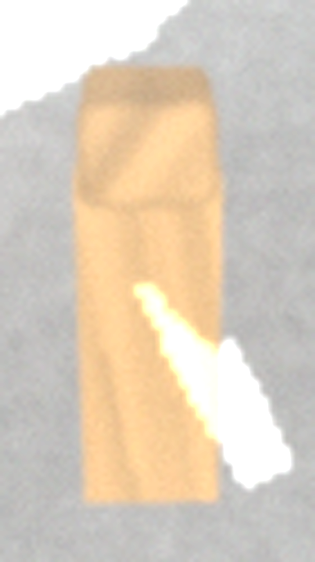

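The crop shows the tab's top face centred at full-image (287.7,203.8) and the thin end at (288.5,281).

Run:
```python
from h import *
T=toplane('wrist',[(287.5,203.6)],.042)[0];P=toplane('wrist',[(288.3,280.9)],.002)[0]
print(T,P,np.degrees(np.arctan2(*(P-T)[1::-1])),np.linalg.norm((P-T)[:2]))
```

```text
[0.39006805 0.31869781 0.042     ] [0.39508784 0.22743545 0.002     ] -86.85167742469494 0.0914003059954442
```

```bash
python3 -m creep '[[[0.2,0.4,-3,0.7,60],[0,0,-3,0,60],[0,0,-3,0,60],[0,0,-2.5,0,60],[0,0,-1.5,0,60],[0,0,-1,0,60],[0,0,0,0,60]]]' && python3 -m creep '[[[0,0,0,0,20],[0,0,0,0,10],[0,0,0,0,10],[0,0,0,0,10],[0,0,0,0,10],[0,0,0,0,10]]]' 60
```

```text
t: 3.75
position: [0.3896, 0.3185, 0.0152]
orientation: [0.689, 0.725, -0.0, -0.0]
wrist_force: [-0.4, 0.1, 0.1]
width: 0.599
finger_force: 0.0
t: 4.35
position: [0.3902, 0.3194, 0.0166]
orientation: [0.688, 0.725, 0.001, 0.0]
wrist_force: [-1.0, -0.9, 7.1]
width: 0.296
finger_force: 59.6
```

```bash
python3 -m creep '[[[0.4,0,0.6,0,10],[1.6,-1,0,-1,10],[1.6,-1.7,0,-1.1,10],[1.6,-2.1,0,-1.1,10],[1.6,-2.3,0,-1.1,10],[1.6,-2.3,0,-1.1,10],[1.6,-2.3,0,-1.1,10],[1.6,-2.3,0,-1.1,10],[1.5,-2.3,0,-1.1,10],[1.5,-2.3,0,-1.1,10],[1,-2.3,0,-1.1,10],[0.6,-2.3,0,-1.1,10]]]'
python3 -m creep '[[[0,0,0,0,10],[0,0,0,0,10]]]'
python3 - <<'E'
from h import *
im=viewer.get_image('top');cv2.imwrite('pics/t2.png',cv2.resize(im[130:290,170:370],None,fx=4,fy=3.7,interpolation=cv2.INTER_CUBIC))
print(yaw(telemetry.state()))
im=viewer.get_image('wrist');cv2.imwrite('pics/w2.png',im)
E
```

```text
t: 5.55
position: [0.5525, 0.0859, 0.0219]
orientation: [0.761, 0.649, 0.0, 0.0]
wrist_force: [-0.5, 0.4, -1.0]
width: 0.29
finger_force: 58.8
t: 5.75
position: [0.5517, 0.087, 0.0216]
orientation: [0.761, 0.649, 0.0, 0.0]
wrist_force: [-0.1, 0.6, -1.6]
width: 0.291
finger_force: 58.9
-8.976339666520989
```

View pics/t2.png

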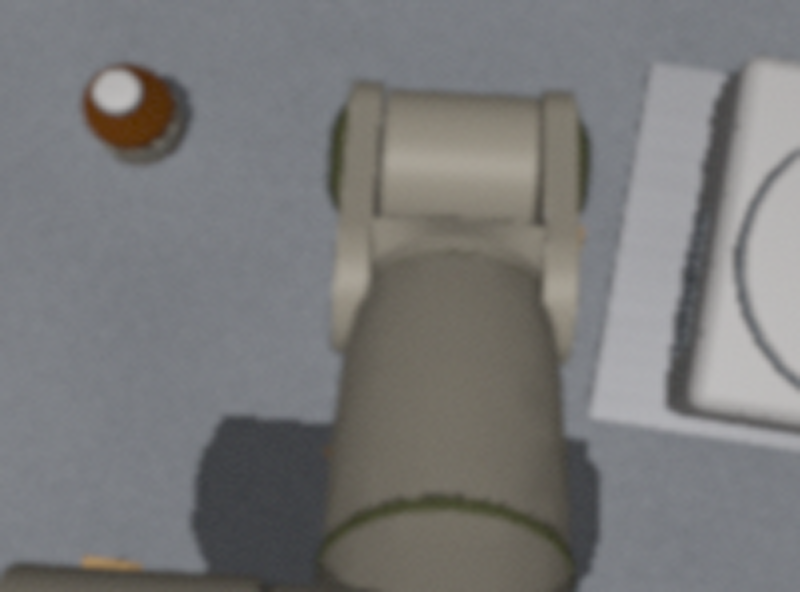

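View pics/w2.png

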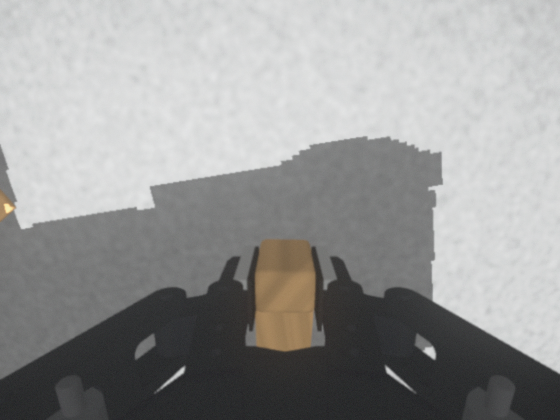

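The tip peeks out at crop (583,232), about 9 px (24 mm) outside the edge at (619,232), and near its middle (row 238). The wrist view shows the tab held squarely at (285,275). Next I'll lower the wedge and advance.

```bash
python3 -m creep '[[[0,0,-0.2,0,10],[0,0,-0.2,0,10],[0,0,-0.1,0,10],[0,0,0,0,10],[0,0,0,0,10]]]'; python3 -m creep '[[[-0.08,-0.5,0,0,10],[-0.08,-0.5,0,0,10],[-0.08,-0.5,0,0,10],[-0.08,-0.5,0,0,10],[-0.08,-0.5,0,0,10],[-0.08,-0.5,0,0,10],[-0.08,-0.5,0,0,10],[0,0,0,0,10],[0,0,0,0,10]]]'
```

```text
t: 6.35
position: [0.5513, 0.0877, 0.0166]
orientation: [0.76, 0.65, -0.0, -0.0]
wrist_force: [-3.1, 2.9, 5.2]
width: 0.291
finger_force: 59.7
t: 7.25
position: [0.5462, 0.0512, 0.0167]
orientation: [0.76, 0.649, 0.0, 0.001]
wrist_force: [0.2, -0.5, 5.3]
width: 0.294
finger_force: 59.8
```

```bash
python3 -m creep '[[[-0.05,-0.3,0,0,10],[-0.05,-0.3,0,0,10],[-0.05,-0.3,0,0,10],[-0.05,-0.3,0,0,10],[0,0,0,0,10],[0,0,0,0,10]]]'; for i in 1; do python3 -m creep '[[[-0.02,-0.1,0,0,10],[-0.02,-0.1,0,0,10],[-0.02,-0.1,0,0,10],[-0.02,-0.1,0,0,10],[0,0,0,0,10],[0,0,0,0,10]]]'; done
```

```text
t: 7.85
position: [0.5442, 0.0395, 0.0166]
orientation: [0.761, 0.649, 0.0, 0.0]
wrist_force: [-0.2, 1.3, 5.1]
width: 0.292
finger_force: 59.8
t: 8.45
position: [0.5435, 0.0358, 0.0167]
orientation: [0.761, 0.649, 0.0, 0.0]
wrist_force: [1.0, 3.7, 6.2]
width: 0.292
finger_force: 59.8
```

```bash
python3 -m creep '[[[-0.02,-0.1,0,0,10],[0,0,0,0,10],[0,0,0,0,10]]]';python3 -m creep '[[[-0.02,-0.1,0,0,10],[0,0,0,0,10],[0,0,0,0,10]]]'
```

```text
t: 8.75
position: [0.5433, 0.0348, 0.0167]
orientation: [0.76, 0.649, 0.0, 0.0]
wrist_force: [1.4, 3.9, 5.3]
width: 0.294
finger_force: 59.8
t: 9.05
position: [0.5431, 0.0338, 0.0166]
orientation: [0.76, 0.649, 0.0, 0.0]
wrist_force: [0.8, 3.9, 5.9]
width: 0.288
finger_force: 59.8
```

```bash
for i in 1; do python3 -m creep '[[[-0.02,-0.1,0,0,10],[-0.02,-0.1,0,0,10],[0,0,0,0,10],[0,0,0,0,10]]]';done; python3 -m creep '[[[-0.02,-0.1,0,0,10],[-0.02,-0.1,0,0,10],[0,0,0,0,10],[0,0,0,0,10]]]'
```

```text
t: 9.45
position: [0.5427, 0.0318, 0.0167]
orientation: [0.761, 0.649, 0.0, 0.0]
wrist_force: [0.4, 3.3, 5.2]
width: 0.294
finger_force: 59.8
t: 9.85
position: [0.5423, 0.0298, 0.0167]
orientation: [0.76, 0.649, 0.0, 0.0]
wrist_force: [0.5, 3.2, 6.1]
width: 0.293
finger_force: 59.8
```

```bash
python3 -m creep '[[[-0.02,-0.1,0,0,10],[-0.02,-0.1,0,0,10],[0,0,0,0,10],[0,0,0,0,10]]]'; python3 -m creep '[[[-0.02,-0.1,0,0,10],[0,0,0,0,10],[0,0,0,0,10]]]'
```

```text
t: 10.25
position: [0.5419, 0.0278, 0.0166]
orientation: [0.76, 0.649, 0.0, 0.0]
wrist_force: [0.7, 2.8, 5.6]
width: 0.291
finger_force: 59.8
t: 10.55
position: [0.5416, 0.0268, 0.0166]
orientation: [0.76, 0.649, 0.0, 0.0]
wrist_force: [1.0, 3.9, 6.2]
width: 0.291
finger_force: 59.8
```

```bash
python3 -m creep '[[[-0.02,-0.1,0,0,10],[0,0,0,0,10],[0,0,0,0,10]]]'
```

```text
t: 10.85
position: [0.5415, 0.0259, 0.0166]
orientation: [0.76, 0.649, 0.0, 0.0]
wrist_force: [0.9, 3.9, 6.4]
width: 0.289
finger_force: 59.8
```

```bash
python3 -m creep '[[[-0.02,-0.1,0,0,10],[-0.02,-0.1,0,0,10],[0,0,0,0,10],[0,0,0,0,10]]]'
```

```text
t: 11.25
position: [0.541, 0.0238, 0.0166]
orientation: [0.76, 0.649, 0.0, 0.0]
wrist_force: [2.1, 3.7, 6.2]
width: 0.291
finger_force: 59.8
```

```bash
python3 -m creep '[[[-0.02,-0.1,0,0,10],[-0.02,-0.1,0,0,10],[0,0,0,0,10],[0,0,0,0,10]]]'
```

```text
t: 11.65
position: [0.5407, 0.0218, 0.0167]
orientation: [0.76, 0.649, 0.0, 0.0]
wrist_force: [1.3, 3.1, 6.0]
width: 0.295
finger_force: 59.8
```

```bash
python3 -m creep '[[[-0.02,-0.1,0,0,10],[0,0,0,0,10],[0,0,0,0,10]]]'
```

```text
t: 11.95
position: [0.5404, 0.0208, 0.0166]
orientation: [0.76, 0.649, 0.0, 0.0]
wrist_force: [0.7, 4.1, 4.9]
width: 0.287
finger_force: 59.8
```

```bash
python3 -m creep '[[[-0.02,-0.1,0,0,10],[-0.02,-0.1,0,0,10],[0,0,0,0,10],[0,0,0,0,10]]]'
```

```text
t: 12.35
position: [0.54, 0.0188, 0.0167]
orientation: [0.76, 0.649, 0.0, 0.0]
wrist_force: [1.7, 3.0, 5.9]
width: 0.29
finger_force: 59.8
```

```bash
python3 -m creep '[[[-0.02,-0.1,0,0,10],[-0.02,-0.1,0,0,10],[0,0,0,0,10],[0,0,0,0,10]]]'
```

```text
t: 12.75
position: [0.5396, 0.0168, 0.0167]
orientation: [0.76, 0.649, 0.0, 0.0]
wrist_force: [1.1, 3.3, 6.4]
width: 0.291
finger_force: 59.8
```

```bash
python3 -m creep '[[[-0.02,-0.1,0,0,10],[0,0,0,0,10],[0,0,0,0,10]]]'
```

```text
t: 13.05
position: [0.5395, 0.0159, 0.0166]
orientation: [0.76, 0.649, 0.0, 0.0]
wrist_force: [0.4, 4.8, 6.6]
width: 0.292
finger_force: 59.8
```

```bash
python3 -m creep '[[[-0.02,-0.1,0,0,10],[-0.02,-0.1,0,0,10],[0,0,0,0,10],[0,0,0,0,10]]]'
```

```text
t: 13.45
position: [0.539, 0.0138, 0.0166]
orientation: [0.76, 0.649, 0.0, 0.0]
wrist_force: [0.9, 3.8, 5.7]
width: 0.292
finger_force: 59.8
```

```bash
python3 -m creep '[[[-0.02,-0.1,0,0,10],[-0.02,-0.1,0,0,10],[0,0,0,0,10],[0,0,0,0,10]]]'
```

```text
t: 13.85
position: [0.5386, 0.0118, 0.0166]
orientation: [0.76, 0.649, 0.0, 0.0]
wrist_force: [0.8, 3.4, 5.5]
width: 0.293
finger_force: 59.8
```

```bash
python3 -m creep '[[[-0.02,-0.1,0,0,10],[-0.02,-0.1,0,0,10],[0,0,0,0,10],[0,0,0,0,10]]]'
```

```text
t: 14.25
position: [0.5382, 0.0098, 0.0166]
orientation: [0.76, 0.649, 0.0, 0.0]
wrist_force: [1.2, 2.6, 5.3]
width: 0.294
finger_force: 59.8
```

```bash
python3 -m creep '[[[-0.02,-0.1,0,0,10],[-0.02,-0.1,0,0,10],[0,0,0,0,10],[0,0,0,0,10]]]'
```

```text
t: 14.65
position: [0.5378, 0.0078, 0.0167]
orientation: [0.76, 0.649, 0.0, 0.0]
wrist_force: [1.4, 3.2, 5.1]
width: 0.294
finger_force: 59.8
```

```bash
python3 -m creep '[[[-0.02,-0.1,0,0,10],[-0.02,-0.1,0,0,10],[0,0,0,0,10],[0,0,0,0,10]]]'
```

```text
t: 15.05
position: [0.5374, 0.0058, 0.0166]
orientation: [0.76, 0.649, 0.0, 0.0]
wrist_force: [0.7, 3.5, 6.1]
width: 0.295
finger_force: 59.8
```

```bash
python3 -m creep '[[[-0.02,-0.1,0,0,10],[0,0,0,0,10],[0,0,0,0,10]]]'
```

```text
t: 15.35
position: [0.5372, 0.0049, 0.0166]
orientation: [0.76, 0.649, 0.0, 0.0]
wrist_force: [0.2, 4.7, 6.0]
width: 0.292
finger_force: 59.8
```

```bash
python3 -m creep '[[[-0.02,-0.1,0,0,10],[0,0,0,0,10],[0,0,0,0,10]]]'
```

```text
t: 15.65
position: [0.5371, 0.0044, 0.0166]
orientation: [0.761, 0.649, 0.001, 0.0]
wrist_force: [2.2, 8.1, 5.0]
width: 0.293
finger_force: 59.8
```

```bash
python3 -m creep '[[[-0.02,-0.1,0,0,10],[0,0,0,0,10],[0,0,0,0,10]]]'
```

```text
t: 15.95
position: [0.537, 0.0041, 0.0166]
orientation: [0.761, 0.649, 0.001, -0.0]
wrist_force: [3.2, 12.7, 4.8]
width: 0.298
finger_force: 59.8
```

Run:
```python
from h import *
im=viewer.get_image('top');cv2.imwrite('pics/t3.png',np.vstack([cv2.resize(im[130:270,250:390],(560,400),interpolation=cv2.INTER_CUBIC)]))
im=viewer.get_image('wrist');cv2.imwrite('pics/w3.png',im)
a=cv2.imread('pics/w2.png');print(np.abs(a.astype(int)-im)[230:350,250:320].mean())
print(telemetry.state()['wrist_force'])
s=viewer.get_image('side');cv2.imwrite('pics/s3.png',np.vstack([cv2.resize(s[180:340,150:330],(540,300)),cv2.resize(im[200:360,180:400],(540,300))]))
```

```text
8.83702380952381
[ 3.11748335 12.94863155  4.74766931]
```

View pics/s3.png

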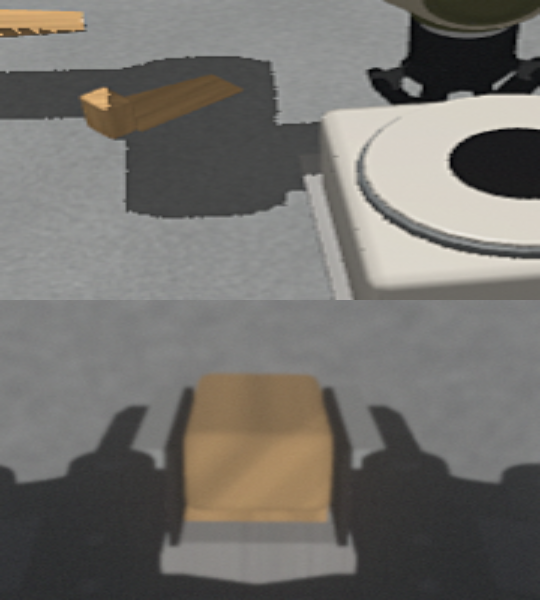

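Contact: the push rose from 4 to 13 N over the last 2 mm, about 3.5 N of which is bench drag. The picture shows the wedge square in the fingers, with its ramp running under the plate. One more small push, then release.

```bash
python3 -m creep '[[[-0.01,-0.06,0,0,10],[0,0,0,0,10],[0,0,0,0,10],[0,0,0,0,10]]]'
```

```text
t: 16.5
position: [0.537, 0.004, 0.0166]
orientation: [0.761, 0.649, 0.002, -0.0]
wrist_force: [4.0, 16.2, 4.8]
width: 0.291
finger_force: 59.8
```

```bash
python3 -m creep '[[[0,0,0,0,35],[0,0,0,0,50],[0,0,0,0,60],[0,0,0,0,60],[0,0,0,0,60]]]'; python3 -m creep '[[[0,0,1,0,60],[0,0,2,0,60],[0,0,3,0,60],[0,0,3,0,60],[0.3,1.5,3,0,60],[0.3,1.5,3,0,60],[0,2,2,0,60],[0,2,1,0,60],[0,2,0,0,60],[0,0,0,0,60],[0,0,0,0,60]]]'
python3 - <<'E'
from h import *
w=viewer.get_image('wrist');cv2.imwrite('pics/w4.png',w)
s=telemetry.state();print(s['wrist_force'],s['position'])
M=np.array([.533,-.0285]);n=np.array([.165,.986]);
print(proj('wrist',[[*(M+n*.03),.042],[*(M+n*.0),.02]]))
E
```

```text
t: 17.0
position: [0.5364, 0.0023, 0.0162]
orientation: [0.76, 0.649, -0.0, -0.0]
wrist_force: [0.4, -0.3, -0.4]
width: 0.6
finger_force: 0.0
t: 18.1
position: [0.5423, 0.0924, 0.1966]
orientation: [0.76, 0.65, -0.0, 0.0]
wrist_force: [0.7, -0.6, 0.5]
width: 0.6
finger_force: 0.0
[ 0.21999777  0.50306935 -0.64880901] [0.54233975 0.09195915 0.19640863]
[[293.37168204 282.76196767]
 [292.41544571 297.44302583]]
```

View pics/w4.png

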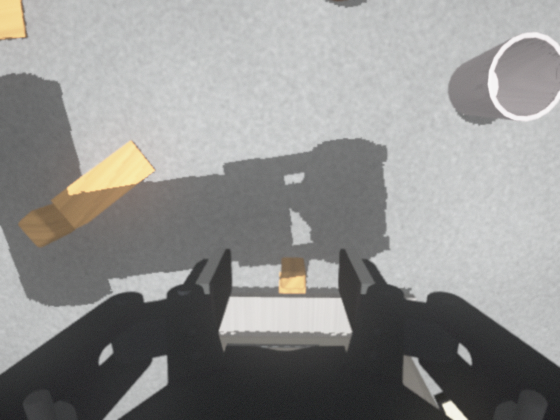

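After release the tab stands upright and square at (292,275), against the plate edge at row 291, with the gripper clear. Handing in.

```bash
python3 -c "
from plant import workorder
print(workorder.sign_off())"
```

```text
the job is handed in; nothing more can be done
None
```

The smallest wedge is under the middle of the overhanging edge, square to it and flat, pushed to about 16 N total (roughly 12 N net of bench drag) and released; the job is handed in, but I got no verdict and could not measure the wedge's holding force after release.

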